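# Dip-check the vacuum pump's oil

## Task

Check the vacuum pump with its dipstick: take the red dust cap off the slanted dip tube and hang it by its ring on the hook, then take the gauge rod from its cradle and gently push it down the tube until its collar stops squarely on the tube's mouth. Draw it out again and present it for reading: hold the rod level, with its marked tip about 10 cm above the table over the middle of the white tile, touching nothing but the gripper, and finish there still holding it still; leave the other things on the bench where they stand.

Things in the scene. Friction and masses are not known exactly. Their poses are not given: they have to be found in the camera images.
- dip_tube: Fixed steel dip tube on the green pump. Origin: centre of its open mouth. z: out of the tube along its axis, 40 deg above level, leaning away from the pump; x: level; y: up and towards the pump, square to the tube. Outside dia 26 mm, bore 16 mm, 115 mm deep. Free all round for 75 mm from the mouth; the casting starts 88 mm (level) behind the mouth, its top 20 mm below the mouth.
- dust_cap: Red cup-shaped cap, about 60 g, slipped loosely over the tube's end (2 mm play, held by its weight). 36 mm outside dia, from z = -30 mm (open end) to +6 mm (closed end); origin where the tube's mouth touches its inside. z: out of the closed end towards its pull ring. It starts with the same axes as dip_tube. Grip it across the barrel at z = -12 mm, along its x.
- cap_ring (a point): Centre of the hole of the cap's steel pull ring, 24.5 mm from the cap's origin along its z. Hole 30 mm dia, wire 6 mm; the ring lies in the cap's y-z plane, so its hole runs along the cap's x (level at the start).
- hook_stand: Fixed stand: foot 90 mm dia, post 16 mm dia, origin on the table under the post. A round brass arm 8 mm thick runs level from the post's top along the stand's -x (roughly towards the robot), centre line 190 mm above the table; 100 mm out it turns up, its end 204 mm high and 111 mm out. Nothing else rises above the arm.
- hook_seat (a point): Point on top of the hook's arm, 55 mm out from the post axis, 194 mm above the table.
- rod_cradle: Fixed wooden cradle: base 55 x 205 mm; two rests, 30 mm wide, tops 68 mm high, at y = 70 and -85 mm. Origin on the table about under the rod's collar. The gauge rod lies level in the open-topped notches along the cradle's y, its axis 60 mm above the table.
- gauge_rod: Gauge rod (dipstick), 140 g or so: steel rod 10 mm diameter, 211 mm long in all. Origin on its axis at the collar's stop face; y axis points along the rod towards the marked tip; z up as it lies. Tip at y = 105 mm; brass collar 27 mm diameter, y = -6 to 0 mm; yellow grip block, 14 mm wide (x) and 16 mm high, y = -66 to -6 mm; thin tail to y = -106 mm.
- rod_tip (a point): The marked tip end of the gauge rod, on its axis, 105 mm from the collar's stop face.
- rod_grip (a point): Middle of the yellow grip block, on the rod's axis, 38 mm behind the collar's stop face.
- reading_tile: Fixed white square tile with black rim, 108 mm square, 8 mm high. Origin under its centre on the table.
- glue_bottle: Bystander: white and blue glue bottle, 60 mm diameter, 170 mm tall, origin under its centre.
- tall_bottle: Bystander: yellowish bottle with blue cap, 54 mm diameter, 200 mm tall, origin under its centre.
- glue_jar: Bystander: amber jar with brass lid, 68 mm diameter, 80 mm tall, origin under its centre.
- offcut: Bystander: wood offcut lying flat, 60 x 150 x 35 mm, origin under its centre.
- try_square: Bystander: carpenter's square lying flat, stock 120 mm, blade 160 mm.
- screwdriver: Bystander: orange screwdriver lying flat.
Things that resemble listed ones, but are neither listed nor needed, are in the scene too. Of the things that look like the gauge_rod, the smaller one is meant.

How it is judged:
By the outcome, as a careful person would: the job done as asked, in the order asked, and still so for the second after the job is handed in, while the arm keeps its last pose, push and grip.
It also fails if it takes over 64 s, if anything falls off the work surface, if the arm or the gripper's body presses on something with over 40 N, if the wrist force passes 120 N, or if a joint passes its speed limit or range.

## Robot

A 6-joint arm with a two-finger parallel gripper is mounted at the origin on the work surface. World frame = base frame: x ahead of the robot, y to its left, z up, the work surface at z = 0. Lengths are in mm, angles in degrees, forces in N, time in s.
With the tool pointing down it reaches from about 350 to 950 mm from the base axis. Payload 17.4 kg.
Tool frame: the origin (TCP) lies at the very end of the fingers, on their centre line; the grasp point (between the pads) lies 19 mm behind it; z points along the fingers, y is the line along which they close (so a half turn about z gives the same grasp; the last joint's range is limited). The gripper opens to 93 mm and grips with 3 to 60 N. Pads are 15 mm wide; open, the fingers measure 128 mm over their backs; the gripper's body (75 mm by 188 mm) begins 65 mm behind the grasp point.
Start: joints at [-70.176, 6.646, 82.598, -0, 90.757, -2.166], TCP at [252.743, -625.902, 218.646] pointing down, gripper open.
Joint ranges: [-162.19, 162.19], [-47.58, 125.68], [4.15, 143.07], [-65.23, 245.23], [0.69, 171.88], [-170.13, 170.13]. Speed limits (degrees/s): [108.29, 108.29, 127.2, 180, 180, 180].

## Interface

Orientations are given as a 3x3 rotation matrix whose columns are the frame's x, y, z axes.
In Python, from bench import ctrl gives the robot as it stands. The module is installed in compiled form; this text tells all that it offers.
- The arm moves only by the tool drive_tool, never from a script. Its argument "plan" is one flat list of numbers, 7 for each row, row after row: the turn, a rotation vector about the world's x, y, z in rad, then the shift along the world's x, y, z in mm, then the gripper's target within -1 to 1 (fully open at 1, half-way at 0, shut at -1). A call has 1 to 20 rows; each row is the pose to reach, as a shift and turn from the pose commanded when the call began; what a row does not reach only later rows make up. A row lasts 1/12 s, in which the tool goes at most 41.7 mm and 7.16 degrees, less where a joint would pass 70% of its speed; a pose out of reach is approached as far as the arm can. A call with a gripper value outside its range is refused whole. The fingers move at their own pace and stop on an object; "force" is the grip in N (left out, the last holds). Time passes only in rows, so rows that repeat a pose let the fingers close. It gives the time, the measured TCP pose, the force, the opening and the grip force at its end, in the units of the state.
- ctrl.state(): the state, without advancing time (a new reading comes with each control period).
- ctrl.get_image(name): name is "side" or "top" or "wrist"; returns a dict with "frame" (400x640x3 uint8, blue, green, red), "z_map" (400x640 float32, mm along the optical axis (not along the pixel's ray), 0 where there is no reading), "vfov" (degrees; the focal length in pixels is half the picture's height over the tangent of half this angle, whatever the lens; pixels are square), "cx", "cy" (the principal point, pixels), "dist_coeffs" ([k1, k2, p1, p2, k3] as OpenCV has them; the pictures are not rectified), "R" (3x3) and "t" (3): a world point X has camera coordinates R X + t. Camera axes: x right, y down, z forward; pixel columns grow to the right and rows downward; lengths in mm; the calibration is good to about 2 mm. A picture is of the moment at which its call begins.
- ctrl.finish_job(): hands the job in; it is judged then, once.
The state is a dict: "time": time; "joint_pos": joint angles; "joint_velocities": joint speeds; "joint_efforts": joint torques, N m; "tcp_pos": TCP position; "tcp_rot": TCP orientation; "wrist_force": force on the tool from outside, world axes, zero at the start; "ft_torque": the same for the moment, N m; "width": finger opening in mm; "grasp_force": force on a finger pad.
Only numpy, scipy, OpenCV 4.12 (cv2) and the standard library are available. Lean on these libraries where they do the work, as an engineer would, in place of code of your own. Each camera call takes 0.05 s, during which the arm holds its last target. There are 200 camera calls.

## Working session

There is one attempt and no reset: what is moved stays moved. The work goes in short steps, Python scripts to look and compute and a tool call to move; the robot and the scene stay as the last step left them, time stands still between calls to the robot, and variables do not carry over. Pictures are saved under pics/ and viewed, at most 10 in all, crops included, and the job is handed in when it is done.

Besides the shell and the picture viewer there is one more tool, called after "Emit:" in YAML: its name, and indented under it one key for each argument. drive_tool: Moves the arm, as the interface text tells. Its arguments: {"type":"object","properties":{"plan":{"type":"array"},"force":{"type":"number"}},"required":["plan"]}

```bash
mkdir -p pics
cat > h.py <<'E'
import numpy as np, cv2, pickle
from bench import ctrl
def shot(n,save=None):
    d=ctrl.get_image(n)
    if save: cv2.imwrite(f'pics/{save}.png',d['frame']); pickle.dump(d,open(f'pics/{save}.pkl','wb'))
    return d
def load(s): return pickle.load(open(f'pics/{s}.pkl','rb'))
def K(d):
    f=d['frame'].shape[0]/2/np.tan(np.radians(d['vfov']/2)); return np.array([[f,0,d['cx']],[0,f,d['cy']],[0,0,1.]])
def ray(d,uv):
    p=cv2.undistortPoints(np.array(uv,float).reshape(-1,1,2),K(d),np.array(d['dist_coeffs'],float)).reshape(-1,2)
    R=np.array(d['R']);t=np.array(d['t']).ravel()
    v=np.c_[p,np.ones(len(p))]@R
    return -R.T@t,v   # centre, dirs with unit depth
def plane(d,uv,z):
    c,v=ray(d,uv); return c+v*((z-c[2])/v[:,2])[:,None]
def depth(d,uv):
    c,v=ray(d,uv); uv=np.array(uv,int).reshape(-1,2); return c+v*d['z_map'][uv[:,1],uv[:,0]][:,None]
def tri(ds,uvs):
    A=np.zeros((3,3));b=np.zeros(3)
    for d,uv in zip(ds,uvs):
        c,v=ray(d,uv);v=v[0]/np.linalg.norm(v[0]);P=np.eye(3)-np.outer(v,v);A+=P;b+=P@c
    return np.linalg.solve(A,b)
def proj(d,X):
    return cv2.projectPoints(np.array(X,float).reshape(-1,3),cv2.Rodrigues(np.array(d['R'],float))[0],np.array(d['t'],float),K(d),np.array(d['dist_coeffs'],float))[0].reshape(-1,2)
E
python3 - <<'E'
from h import *
np.set_printoptions(precision=3,suppress=True)
for n in ('side','top','wrist'):
    d=shot(n,n+'0'); print(n,d['vfov'],d['cx'],d['cy'],d['dist_coeffs'],'cam',ray(d,[[320,200]])); print((d['z_map']>0).mean())
print(ctrl.state())
a=np.vstack([cv2.imread('pics/top0.png'),])
E
```

```text
side 44.82317730826884 319.618088175916 201.43248329935545 [0.018 0.    0.    0.    0.   ] cam (array([ 206.862, -983.051, 1137.676]), array([[ 0.214,  0.658, -0.722]]))
0.9961484375
top 43.92413639937326 314.98960039676615 197.8789734532614 [0.045 0.    0.    0.    0.   ] cam (array([ 273.576,  -48.121, 1434.608]), array([[ 0.191, -0.012, -0.982]]))
0.99594921875
wrist 68.32095126862876 325.56559812206734 196.8740638186892 [-0.018  0.     0.     0.     0.   ] cam (array([ 327.656, -594.546,  384.663]), array([[-0.293, -0.097, -0.952]]))
0.99608984375
{'time': 0.15, 'joint_pos': array([-70.177,   6.667,  82.625,  -0.002,  90.755,  -2.167]), 'joint_velocities': array([ 0.042, -0.092, -0.01 ,  0.054,  0.083,  0.026]), 'joint_efforts': array([ -0.002, -72.176, -62.295,   0.078,   0.023,  -0.   ]), 'tcp_pos': array([ 252.664, -625.778,  218.101]), 'tcp_rot': array([[ 0.927,  0.374, -0.   ],
       [ 0.374, -0.927,  0.001],
       [-0.   , -0.001, -1.   ]]), 'wrist_force': array([ 0.363, -0.64 , -0.758]), 'ft_torque': array([ 0.019, -0.024, -0.027]), 'grasp_force': 0.0, 'width': 93.04112843781033}
```

View pics/top0.png

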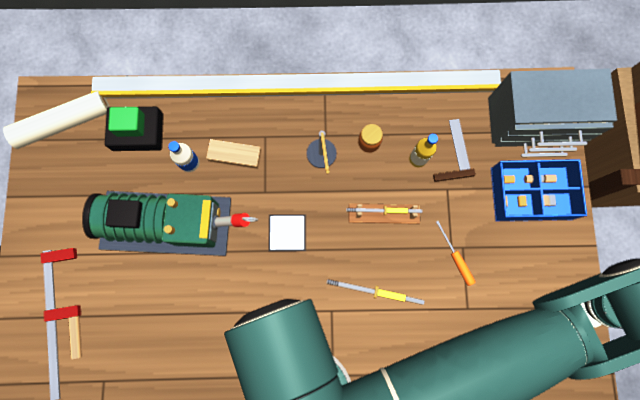

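View pics/side0.png

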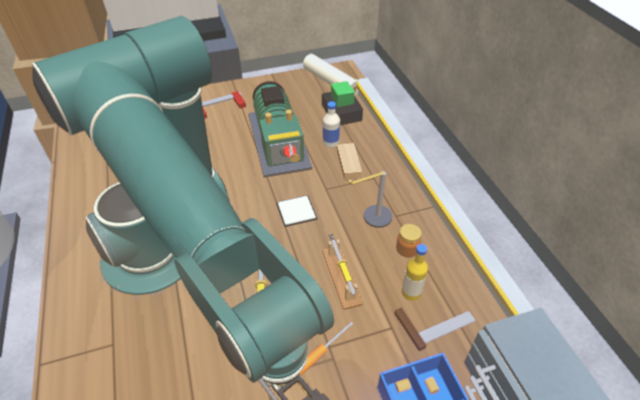

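The top view shows the red cap and tube mouth at (240,219) and the hook stand at (322,152), its arm ending near (327,172). The tile is at (287,232). There are two rod-like things: one in the cradle, (348–422, 211), and a longer one lying on the table, (328–424, 281–303). The cradle rod is the smaller and fits the description, with its tip to the left and the yellow block at (397,211). I'll measure coarsely and then use the wrist camera.

Run:
```python
from h import *
np.set_printoptions(precision=1,suppress=True)
d=load('top0')
pts={'capA':(240,219),'ringend':(252,219),'tubebase':(222,222),'hookpost':(322,134),'hooktip':(327,170),'foot':(322,152),'tile':(287,232),'rodL':(350,210),'rodR':(420,211),'yel':(397,211),'jar':(371,136),'blueb':(175,147),'ybott':(432,140),'offc':(233,152),'pump':(200,220),'rod2L':(330,283),'rod2R':(422,301)}
for k,p in pts.items(): print(k,depth(d,[p])[0])
s=load('side0')
for k,p in {'cap':(290,153),'hookpost':(381,175),'hooktip':(352,181),'rodL':(333,238),'rodR':(351,292),'yel':(345,272)}.items(): print('side',k,depth(s,[p])[0])
w=load('wrist0'); X=np.array(w['R']).T
st=ctrl.state(); R=st['tcp_rot'] 
c=ray(w,[[w['cx'],w['cy']]]); print('cam in tool',R.T@(c[0]-st['tcp_pos']), 'axes in tool\n',R.T@X)
```

```text
capA [472.4 142.8 175.1]
ringend [469.1 109.9 192.4]
tubebase [472.6 197.4 128.7]
hookpost [688.6 -71.8 199.2]
hooktip [591.  -82.5 202.1]
foot [687.5 -73.7  39. ]
tile [457.6  31.6  12.8]
rodL [ 509.4 -148.    66.8]
rodR [ 503.3 -343.4   65.1]
yel [ 503.6 -278.5   70.4]
jar [ 720.1 -213.6   79.9]
blueb [667.9 316.  173.8]
ybott [ 667.8 -357.1  195.9]
offc [692.7 186.4  37. ]
pump [477.  252.7 141.7]
rod2L [310.8 -88.8  12.4]
rod2R [ 257.5 -339.4   37.8]
side cap [470.9 124.5 161.7]
side hookpost [684.5 -78.5 188.6]
side hooktip [677.5 110.5  -6.5]
side rodL [ 515.5 -156.5   60.4]
side rodR [ 501.5 -340.6   58. ]
side yel [ 506.1 -281.6   65.9]
cam in tool [  81.2   -1.  -166.6] axes in tool
 [[-0.  -1.  -0.3]
 [ 1.  -0.  -0. ]
 [ 0.  -0.3  1. ]]
```

Emit:
drive_tool:
  plan: [0, 0, 0.2, 20, 30, 60, 1, 0, 0, 1.187, 297, 476, 82, 1, 0, 0, 1.187, 297, 476, 82, 1, 0, 0, 1.187, 297, 476, 82, 1, 0, 0, 1.187, 297, 476, 82, 1, 0, 0, 1.187, 297, 476, 82, 1, 0, 0, 1.187, 297, 476, 82, 1, 0, 0, 1.187, 297, 476, 82, 1, 0, 0, 1.187, 297, 476, 82, 1, 0, 0, 1.187, 297, 476, 82, 1, 0, 0, 1.187, 297, 476, 82, 1, 0, 0, 1.187, 297, 476, 82, 1, 0, 0, 1.187, 297, 476, 82, 1, 0, 0, 1.187, 297, 476, 82, 1, 0, 0, 1.187, 297, 476, 82, 1, 0, 0, 1.187, 297, 476, 82, 1, 0, 0, 1.187, 297, 476, 82, 1]
  force: 20

```text
time: 1.57
tcp_pos: [549.6, -150.1, 300.3]
tcp_rot: [[-0.001, 1.0, -0.001], [1.0, 0.001, -0.0], [-0.0, -0.001, -1.0]]
wrist_force: [-0.3, 0.2, -0.4]
width: 92.8
grasp_force: 0.0
```

Run:
```python
from h import *
np.set_printoptions(precision=1,suppress=True)
d=shot('wrist','w1');shot('side','s1'); s=ctrl.state(); print(s['time'],s['tcp_pos'],s['joint_pos'],s['tcp_rot'])
```

```text
1.6667 [ 549.2 -150.9  300.4] [-17.9  -7.1  88.8  -0.   98.3 -17.9] [[ 0.  1. -0.]
 [ 1. -0. -0.]
 [-0. -0. -1.]]
```

View pics/w1.png

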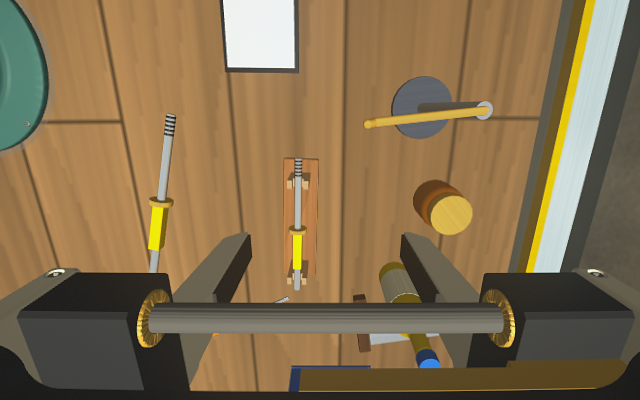

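The wrist view shows the long rod at (165,190) and the smaller rod in the cradle at (298,225), with its banded tip at (298,160) and its collar at (297,230). The hook arm runs from (368,125) to (485,110), and the tile is at (260,35).

Next I move on to the cap, taking a second hook view on the way.

Emit:
drive_tool:
  plan: [0, 0, 0, -20, 150, 30, 1, 0, 0, 0, -20, 150, 30, 1, 0, 0, 0, -20, 150, 30, 1, 0, 0, 0, -20, 150, 30, 1, 0, 0, 0, -20, 150, 30, 1, 0, 0, 0, -20, 150, 30, 1]

```text
time: 2.17
tcp_pos: [529.4, 0.1, 331.1]
tcp_rot: [[-0.001, 1.0, 0.001], [1.0, 0.001, -0.0], [-0.0, 0.001, -1.0]]
wrist_force: [-0.1, -1.0, -0.1]
width: 93.3
grasp_force: 0.0
```

```bash
python3 -c "
from h import *
shot('wrist','w2');print(ctrl.state()['tcp_pos'])"
```

```text
[529.56393961  -0.72552337 330.64310118]
```

Emit:
drive_tool:
  plan: [0, 0, 0, -57, 130, 0, 1, 0, 0, 0, -57, 130, 0, 1, 0, 0, 0, -57, 130, 0, 1, 0, 0, 0, -57, 130, 0, 1, 0, 0, 0, -57, 130, 0, 1, 0, 0, 0, -57, 130, 0, 1]

```text
time: 2.72
tcp_pos: [472.9, 129.3, 330.3]
tcp_rot: [[0.0, 1.0, -0.0], [1.0, -0.0, -0.0], [-0.0, -0.0, -1.0]]
wrist_force: [0.4, -0.6, -0.1]
width: 92.9
grasp_force: 0.0
```

Run:
```python
from h import *
d=shot('wrist','w3');shot('side','s3');print(ctrl.state()['tcp_pos'])
cv2.imwrite('pics/w23.png',np.hstack([cv2.resize(load('w2')['frame'],None,fx=.6,fy=.6), cv2.resize(d['frame'],None,fx=.6,fy=.6)]))
cv2.imwrite('pics/m3.png',np.vstack([load('w2')['frame'][:250,80:560],d['frame'][:300,80:560]]))
```

```text
[473.29549873 128.62061273 330.28059001]
```

View pics/m3.png

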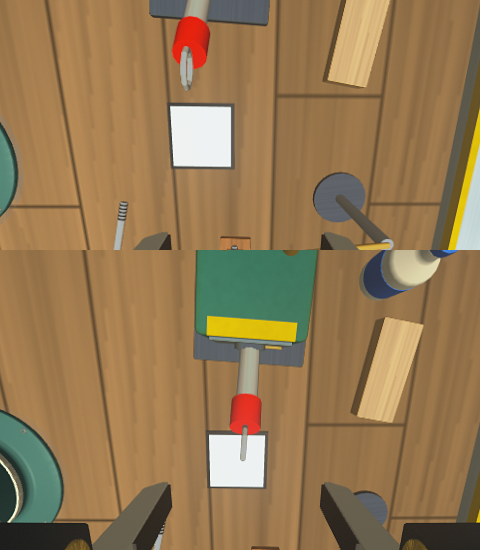

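w2 shows the cap at (271,40) with its ring end at (266,85), the tile at (281,136) and the hook foot at (418,197). w3 shows the tube at (329,105–145), the cap at (325,163) and the ring end at (323,209).

```bash
cat >> h.py <<'E'
def red(d):
    h=cv2.cvtColor(d['frame'],cv2.COLOR_BGR2HSV); m=(((h[...,0]<6)|(h[...,0]>174))&(h[...,1]>170)&(h[...,2]>90)).astype(np.uint8)
    n,l,s,_=cv2.connectedComponentsWithStats(m); return l==1+np.argmax(s[1:,4])
def pts(d,m):
    v,u=np.nonzero(m&(d['z_map']>0)); return depth(d,np.c_[u,v])
E
python3 - <<'E'
from h import *
from scipy.optimize import least_squares
np.set_printoptions(precision=1,suppress=True)
e=np.radians(40)
def ax(y): return np.array([np.sin(y)*np.cos(e),-np.cos(y)*np.cos(e),np.sin(e)])
for names in (['w3'],['w2'],['s3'],['top0'],['w3','w2','s3']):
    P=[]
    for n in names:
        d=load(n);m=red(d);m=cv2.erode(m.astype(np.uint8),np.ones((2,2)))>0
        q=pts(d,m);P.append(q[q[:,2]>60]); 
        if len(names)==1:print(n,len(q),np.median(q,0))
    P=np.vstack(P);c0=np.array([471,120,0.])
    def f(p):
        a=ax(p[2]);o=np.array([p[0],140,p[1]]);r=P-o;t=r@a;rad=np.linalg.norm(r-t[:,None]*a,axis=1)
        return rad-18
    # keep side surface only
    s=least_squares(f,[471,160,0],loss='soft_l1'); a=ax(s.x[2]);o=np.array([s.x[0],140,s.x[1]]);t=(P-o)@a
    print(names,s.x[:2],np.degrees(s.x[2]),'t range',np.percentile(t,[1,99]),'res',np.abs(s.fun).mean())
    top=o+a*(np.percentile(t,99)-6); print('  origin(mouth) est',top)
# triangulated ring end
for uvs in (((323,209),(266,86)),): print('ringend', tri([load('w3'),load('w2')],[[u] for u in uvs]))
E
```

```text
w3 965 [471.  150.5 168.4]
['w3'] [469.4 160.9] -4.329221504399812 t range [-23.2   9.5] res 1.738583855559559
  origin(mouth) est [469.2 137.3 163.2]
w2 1215 [475.1 146.2 168.5]
['w2'] [468.6 160.6] -8.733845228493053 t range [-24.1  11. ] res 2.0293279389052032
  origin(mouth) est [468.  136.2 163.8]
s3 51 [403.2 651.4  23.1]Traceback (most recent call last):
  File "<stdin>", line 18, in <module>
    return _quantile_unchecked(
        a, q, axis, out, overwrite_input, method, keepdims, weights)
    return _ureduce(a,
                    func=_quantile_ureduce_func,
    ...<5 lines>...
                    overwrite_input=overwrite_input,
                    method=method)
    r = func(a, **kwargs)
    result = _quantile(arr,
                       quantiles=q,
    ...<2 lines>...
                       out=out,
                       weights=wgt)
    slices_having_nans = np.isnan(arr[-1, ...])
                                  ~~~^^^^^^^^^
IndexError: index -1 is out of bounds for axis 0 with size 0
```

Run:
```python
from h import *
np.set_printoptions(precision=1,suppress=True)
d=load('w3'); f=d['frame']
h=cv2.cvtColor(f,cv2.COLOR_BGR2HSV)
m=red(d)
for v in list(range(100,146,6))+list(range(148,182,4)):
    if v<145: row=(h[v,:,1]<70)&(h[v,:,2]>90); row[:300]=0; row[360:]=0
    else: row=m[v]
    u=np.nonzero(row)[0]
    if len(u): 
        c=(u.min()+u.max())/2; print(v,u.min(),u.max(),depth(d,[(int(c),v)])[0])
# ring
for v in range(184,212,4):
    z=d['z_map'][v]; u=np.nonzero(z[300:350]<340)[0]+300
    if len(u): print('ring',v,u.min(),u.max(),depth(d,[(int(u.mean()),v)])[0])
# hook from w1,w2,top0,side0,s1
for n,ps in {'w1':[(368,125),(486,110),(421,118)]}.items():
    print(n,plane(load(n),ps,190))
```

```text
100 300 359 [474.8 218.8 115. ]
106 300 359 [474.7 211.7 121.8]
112 319 359 [491.2 202.6  26.6]
118 319 338 [473.5 198.  131.9]
124 318 337 [472.3 191.1 135.3]
130 318 337 [472.2 184.7 142.2]
136 317 337 [472.2 178.2 147.6]
142 317 337 [472.2 172.  153.2]
148 313 338 [469.9 166.4 162.6]
152 312 340 [471.  162.4 166.5]
156 312 340 [471.  158.3 169.1]
160 311 340 [469.9 154.1 170.8]
164 311 340 [469.9 150.7 176.4]
168 311 340 [469.9 146.8 179.3]
172 311 339 [469.9 141.8 177. ]
176 310 339 [468.8 139.  184.3]
180 312 338 [469.9 136.1 190.5]
ring 184 320 326 [467.8 132.5 193.7]
ring 188 322 326 [468.9 129.  197. ]
ring 192 321 326 [467.8 125.1 198.6]
ring 196 321 326 [467.8 121.  199.6]
ring 200 321 325 [467.8 116.4 199.1]
ring 204 320 325 [466.7 111.3 197.4]
ring 208 320 324 [466.6 105.4 193.5]
w1 [[586.  -84.  190. ]
 [692.7 -70.3 190. ]
 [634.1 -77.6 190. ]]
```

Emit:
drive_tool:
  plan: [0, 0, -0.07, -3, 17, -40, 1, 0, 0, -0.07, -3, 17, -80, 1, 0, 0, -0.07, -3, 17, -120, 1, 0, 0, -0.07, -3, 17, -150, 1, 0, 0, -0.07, -3, 17, -175, 1, 0, 0, -0.07, -3, 17, -194, 1, 0, 0, -0.07, -3, 17, -194, 1, 0, 0, -0.07, -3, 17, -194, -1, 0, 0, -0.07, -3, 17, -194, -1, 0, 0, -0.07, -3, 17, -194, -1, 0, 0, -0.07, -3, 17, -194, -1, 0, 0, -0.07, -3, 17, -194, -1, 0, 0, -0.07, -3, 17, -194, -1, 0, 0, -0.07, -3, 17, -194, -1, 0, 0, -0.07, -3, 17, -194, -1, 0, 0, -0.07, -3, 17, -194, -1]
  force: 25

```text
time: 4.15
tcp_pos: [469.8, 147.1, 136.7]
tcp_rot: [[0.07, 0.998, 0.0], [0.998, -0.07, -0.0], [0.0, 0.0, -1.0]]
wrist_force: [9.9, -0.8, 0.4]
width: 37.7
grasp_force: 5.3
```

Run:
```python
from h import *
np.set_printoptions(precision=2,suppress=True)
s=ctrl.state();print({k:s[k] for k in('time','tcp_pos','joint_pos','width','grasp_force','wrist_force')})
d=shot('wrist','w4'); t=shot('top','t4'); si=shot('side','s4')
cv2.imwrite('pics/m4.png',np.hstack([d['frame'][100:400,170:470],cv2.resize(si['frame'][110:210,230:330],(300,300))]))
```

```text
{'time': 4.15, 'tcp_pos': array([469.82, 147.15, 136.72]), 'joint_pos': array([ 14.42, -14.81, 110.54,  -0.  ,  84.25,  18.43]), 'width': 37.67135055802018, 'grasp_force': 5.281751286238432, 'wrist_force': array([ 9.88, -0.77,  0.42])}
```

View pics/m4.png

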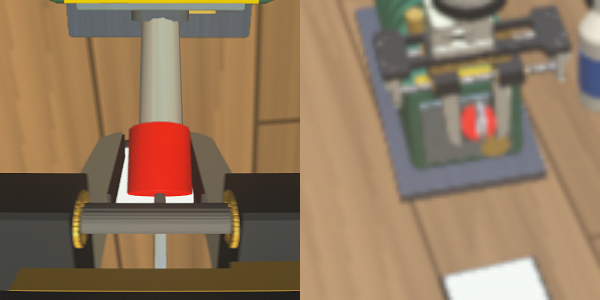

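The left half shows the fingers either side of the cap at (160,160), and the right half shows them around it. They were still closing, so I'll finish the close and then pull out along the tube axis.

Emit:
drive_tool:
  plan: [0, 0, 0, 0, 0, 0, -1, 0, 0, 0, 0, 0, 0, -1, 0, 0, 0, 0, 0, 0, -1, 0, 0, 0, 0, 0, 0, -1, 0, 0, 0, -0.5, -7.7, 6.4, -1, 0, 0, 0, -1, -15.3, 12.9, -1, 0, 0, 0, -1.6, -23, 19.3, -1, 0, 0, 0, -2.2, -30.6, 25.7, -1, 0, 0, 0, -2.7, -38.3, 32.1, -1, 0, 0, 0, -3.2, -46, 38.6, -1, 0, 0, 0, -4, -61, 51, -1]

```text
time: 5.22
tcp_pos: [465.2, 85.9, 187.2]
tcp_rot: [[0.069, 0.998, -0.002], [0.998, -0.069, -0.0], [-0.0, -0.002, -1.0]]
wrist_force: [-0.4, 0.2, -1.2]
width: 34.3
grasp_force: 24.9
```

Run:
```python
from h import *
np.set_printoptions(precision=1,suppress=True)
s=ctrl.state();print({k:s[k] for k in('time','tcp_pos','width','grasp_force','wrist_force')})
d=shot('wrist','w5')
e=np.radians(40)
# hook: brass arm/post in w1,w2,top0
for n in('w1','top0'):
    d=load(n);h=cv2.cvtColor(d['frame'],cv2.COLOR_BGR2HSV)
    z=d['z_map'];v,u=np.mgrid[:400,:640];P=depth(d,np.c_[u.ravel(),v.ravel()]).reshape(400,640,3)
    m=(abs(P[...,2]-196)<18)&(P[...,0]>560)&(P[...,0]<720)&(P[...,1]>-110)&(P[...,1]<-45)
    q=P[m];print(n,m.sum());
    for lo in range(575,715,15):
        k=q[(q[:,0]>=lo)&(q[:,0]<lo+15)]
        if len(k):print(lo,len(k),k.mean(0),k[:,2].max())
```

```text
{'time': 5.2167, 'tcp_pos': array([465.2,  85.9, 187.2]), 'width': 34.27974224201756, 'grasp_force': 24.901300203055143, 'wrist_force': array([-0.4,  0.2, -1.2])}
w1 1313
575 86 [584.5 -81.5 202.1] 205.50482610941543
590 141 [597.8 -80.3 194.1] 198.46224550432368
605 151 [612.4 -79.  193.9] 196.2566632091253
620 152 [627.4 -77.3 193.8] 196.02355396124642
635 158 [642.5 -75.5 193.8] 195.97480408033817
650 150 [657.5 -73.7 193.8] 196.67352744517848
665 156 [672.4 -72.  193.8] 195.9321280913722
680 286 [687.3 -69.7 190.9] 196.25247515951907
695 33 [696.3 -70.6 190.6] 192.20581931630556
top0 146
575 7 [586.9 -82.  205. ] 207.3653235495119
590 15 [597.9 -80.6 196.4] 202.30674558136639
605 18 [612.6 -78.9 194. ] 197.81300764910998
620 16 [627.3 -77.2 194.5] 196.7105384318927
635 18 [642.5 -75.6 194.9] 198.42066598370639
650 15 [657.7 -73.8 194.1] 198.10998950219732
665 18 [671.7 -72.1 195.2] 198.3443070659696
680 28 [688.4 -70.4 192.4] 199.15831079648456
695 11 [697.8 -70.1 192.1] 196.3941256681651
```

Run:
```python
from h import *
from scipy.spatial.transform import Rotation as Ro
np.set_printoptions(precision=3,suppress=True)
s=ctrl.state(); T=s['tcp_pos']; az=np.radians(-4)
xc=np.array([np.cos(az),np.sin(az),0])
tot=Ro.from_euler('z',10.35,degrees=True)*Ro.from_rotvec(-np.radians(50)*xc)
print('rotvec',tot.as_rotvec(), 'half',Ro.from_rotvec(tot.as_rotvec()/2).as_rotvec())
rel=np.array([-2.1,-28.8,42]); rr=tot.apply(rel); print('ring rel after',rr,'toolz',tot.apply(s['tcp_rot'][:,2]),'tooly',tot.apply(s['tcp_rot'][:,1]))
out=-np.array([np.cos(np.radians(6.35)),np.sin(np.radians(6.35)),0]); post=np.array([690.5,-70,0])
for o,z in((155,196.5),(60,196.5),(60,178.5)):
    print(o,z,post+out*o+[0,0,z]-rr-T)
# verify ring in w5 by depth
d=load('w5'); v,u=np.mgrid[:400,:640];P=depth(d,np.c_[u.ravel(),v.ravel()]).reshape(400,640,3)
q=P[red(d)];print('red',q.min(0),q.max(0),np.median(q,0))
m=(abs(P[...,0]-463)<10)&(P[...,1]<62)&(P[...,1]>25)&(P[...,2]>195)&(P[...,2]<260); q=P[m]; print('ring?',m.sum(), q.min(0) if m.sum() else '',q.max(0) if m.sum() else '')
```

```text
rotvec [-0.874 -0.018  0.169] half [-0.437 -0.009  0.085]
ring rel after [-1.591 13.52  49.118] toolz [ 0.086 -0.761 -0.642] tooly [0.994 0.112 0.001]
155 196.5 [  72.132 -184.53   -42.979]
60 196.5 [ 166.549 -174.023  -42.979]
60 178.5 [ 166.549 -174.023  -60.979]
red [419.362 -87.729  -0.2  ] [494.739 169.204 353.854] [463.925  93.714 219.225]
ring? 186 [456.208  41.904 217.812] [464.602  61.975 251.906]
```

Emit:
drive_tool:
  plan: [-0.109, -0.002, 0.021, 5, -10, 20, -1, -0.218, -0.0045, 0.042, 10, -30, 40, -1, -0.328, -0.007, 0.063, 20, -55, 40, -1, -0.437, -0.009, 0.085, 30, -80, 30, -1, -0.546, -0.011, 0.106, 38, -110, 15, -1, -0.655, -0.0135, 0.127, 45, -140, 0, -1, -0.765, -0.016, 0.148, 52, -165, -20, -1, -0.874, -0.018, 0.169, 55, -184.5, -43, -1, -0.874, -0.018, 0.169, 55, -184.5, -43, -1, -0.874, -0.018, 0.169, 55, -184.5, -43, -1, -0.874, -0.018, 0.169, 55, -184.5, -43, -1]

```text
time: 6.18
tcp_pos: [521.3, -97.7, 146.4]
tcp_rot: [[-0.069, 0.994, 0.085], [0.641, 0.109, -0.759], [-0.764, 0.002, -0.645]]
wrist_force: [0.0, 0.8, -0.7]
width: 34.4
grasp_force: 24.9
```

Run:
```python
from h import *
np.set_printoptions(precision=2,suppress=True)
s=ctrl.state();print({k:s[k] for k in('time','tcp_pos','tcp_rot','joint_pos','width','grasp_force','wrist_force')})
t=shot('top','t6'); si=shot('side','s6');w=shot('wrist','w6')
cv2.imwrite('pics/m6.png',np.vstack([np.hstack([cv2.resize(t['frame'][110:260,230:380],(400,400)),cv2.resize(si['frame'][100:250,270:420],(400,400))])]))
```

```text
{'time': 6.1833, 'tcp_pos': array([521.29, -97.66, 146.38]), 'tcp_rot': array([[-0.07,  0.99,  0.09],
       [ 0.64,  0.11, -0.76],
       [-0.76,  0.  , -0.65]]), 'joint_pos': array([ 12.06,  -7.56, 113.82, -49.89,  83.78,  16.23]), 'width': 34.41086194005483, 'grasp_force': 24.90564677864313, 'wrist_force': array([ 0.01,  0.78, -0.71])}
```

View pics/m6.png

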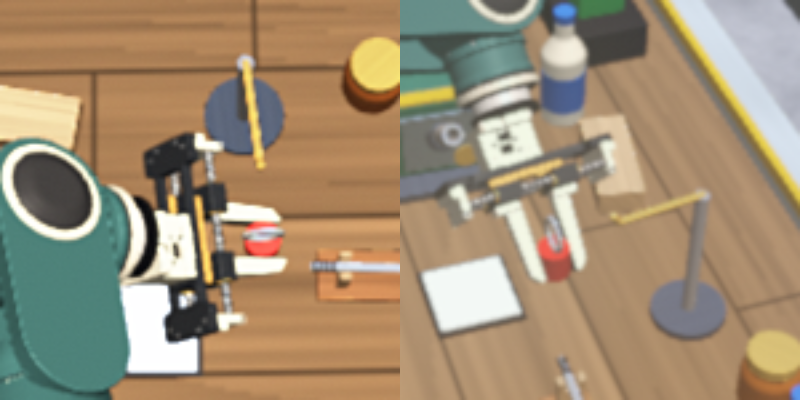

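The left half (top view) shows the ring standing on the upright red cap at (262,230), with the hook arm end beyond it at (260,163). The right half (side view) shows the ring at (555,235) and the hook tip at (615,217). Next I'll measure the ring.

Run:
```python
from h import *
np.set_printoptions(precision=1,suppress=True)
s=ctrl.state();T=s['tcp_pos'];e=T+[-1.6,13.5,49.1];print('expected ring',e)
v,u=np.mgrid[:400,:640]
for n in('t6','s6'):
    d=load(n);P=depth(d,np.c_[u.ravel(),v.ravel()]).reshape(400,640,3)
    r=P-e; m=(abs(r[...,0])<13)&(abs(r[...,1])<25)&(r[...,2]>-8)&(r[...,2]<30)
    q=P[m];print(n,m.sum(),q.min(0),q.max(0),q.mean(0))
    k=np.linalg.svd(q-q.mean(0))[2][2];print('plane normal',k)
```

```text
expected ring [520.  -84.4 196.1]
t6 42 [ 517.1 -101.2  190.9] [524.1 -63.2 220.7] [520.5 -82.2 209.5]
plane normal [-1.  -0.   0.1]
s6 38 [ 516.4 -109.1  190. ] [523.  -66.5 217.6] [519.4 -89.4 204.8]
plane normal [1.  0.1 0. ]
```

Emit:
drive_tool:
  plan: [0, 0, 0, 12, -3, 0.5, -1, 0, 0, 0, 27, -2, 0.5, -1, 0, 0, 0, 42, -0.5, 0.5, -1, 0, 0, 0, 54, 1, 0.5, -1, 0, 0, 0, 66, 2.5, 0.5, -1, 0, 0, 0, 78, 4, 0.5, -1, 0, 0, 0, 90, 5.5, 0.5, -1, 0, 0, 0, 101, 6.7, 0.5, -1, 0, 0, 0, 111, 7.8, 0.5, -1, 0, 0, 0, 111, 7.8, 0.5, -1, 0, 0, 0, 111, 7.8, -6, -1, 0, 0, 0, 111, 7.8, -10, -1, 0, 0, 0, 111, 7.8, -13, -1, 0, 0, 0, 111, 7.8, -13, -1]

```text
time: 7.5
tcp_pos: [631.2, -90.7, 131.0]
tcp_rot: [[-0.071, 0.994, 0.084], [0.638, 0.111, -0.762], [-0.766, -0.001, -0.642]]
wrist_force: [-0.6, 0.8, -0.3]
width: 34.8
grasp_force: 24.9
```

Run:
```python
from h import *
np.set_printoptions(precision=2,suppress=True)
s=ctrl.state();print({k:s[k] for k in('time','tcp_pos','joint_pos','width','grasp_force','wrist_force')})
t=shot('top','t7'); si=shot('side','s7');w=shot('wrist','w7')
cv2.imwrite('pics/m7.png',np.vstack([np.hstack([w['frame'][0:400,120:520],cv2.resize(si['frame'][120:220,320:420],(400,400),interpolation=cv2.INTER_CUBIC)])]))
```

```text
{'time': 7.5, 'tcp_pos': array([631.22, -90.69, 130.98]), 'joint_pos': array([ 10.63,   7.01, 100.95, -50.55,  81.77,  16.52]), 'width': 34.80448272881975, 'grasp_force': 24.9018550850451, 'wrist_force': array([-0.59,  0.81, -0.27])}
```

View pics/m7.png

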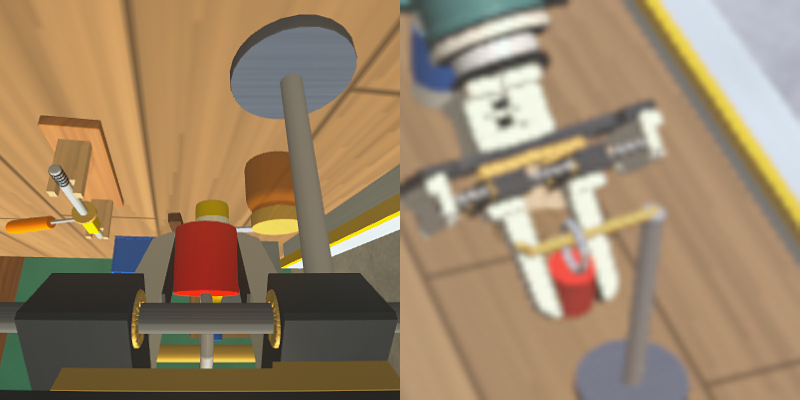

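The ring is on the arm: in the right half the brass arm passes through it at (570,240). I'll lower it the last millimetre, open a little, since the post is close, and back out along the fingers.

Emit:
drive_tool:
  plan: [0, 0, 0, 0, 0, -1, -1, 0, 0, 0, 0, 0, -1.5, -1, 0, 0, 0, 0, 0, -1.5, -1, 0, 0, 0, 0, 0, -1.5, 0.07, 0, 0, 0, 0, 0, -1.5, 0.07, 0, 0, 0, 0, 0, -1.5, 0.07, 0, 0, 0, 0, 0, -1.5, 0.07, 0, 0, 0, 0, 0, -1.5, 0.07, 0, 0, 0, -0.4, 3.8, 1.7, 0.07, 0, 0, 0, -1.3, 11.4, 8.1, 0.07, 0, 0, 0, -2.6, 22.8, 17.8, 0.07, 0, 0, 0, -4.3, 38, 30.6, 0.07, 0, 0, 0, -6, 53, 43.5, 0.07, 0, 0, 0, -8.6, 76, 62.5, 0.07, 0, 0, 0, -12, 106, 88, 0.07, 0, 0, 0, -12, 106, 88, 0.07]

```text
time: 8.98
tcp_pos: [620.4, 20.2, 225.6]
tcp_rot: [[-0.068, 0.994, 0.091], [0.64, 0.113, -0.76], [-0.765, 0.007, -0.644]]
wrist_force: [0.5, -0.2, 0.2]
width: 49.7
grasp_force: 0.0
```

Run:
```python
from h import *
np.set_printoptions(precision=2,suppress=True)
s=ctrl.state();print({k:s[k] for k in('time','tcp_pos','joint_pos','width','grasp_force','wrist_force')})
t=shot('top','t8'); si=shot('side','s8');w=shot('wrist','w8')
v,u=np.mgrid[:400,:640]
for n in('s8','w8'):
    d=load(n);P=depth(d,np.c_[u.ravel(),v.ravel()]).reshape(400,640,3)
    h=cv2.cvtColor(d['frame'],cv2.COLOR_BGR2HSV); m=((h[...,0]<6)|(h[...,0]>174))&(h[...,1]>150)&(abs(P[...,0]-631)<60)&(abs(P[...,1]+77)<60)&(P[...,2]>60)
    q=P[m];print(n,m.sum(),q.min(0),q.max(0),np.median(q,0)) if m.any() else print(n,0)
```

```text
{'time': 8.9833, 'tcp_pos': array([620.43,  20.21, 225.62]), 'joint_pos': array([ 20.58,   5.29,  93.49, -48.22,  94.69,  16.1 ]), 'width': 49.69383523902078, 'grasp_force': 0.0, 'wrist_force': array([ 0.5 , -0.15,  0.24])}
s8 118 [612.87 -99.29 126.53] [647.35 -64.14 162.83] [624.77 -92.7  151.85]
w8 1370 [609.61 -93.49 125.47] [644.97 -58.4  170.2 ] [625.16 -63.38 149.03]
```

Emit:
drive_tool:
  plan: [0.109, 0.002, -0.021, -15, 15, 20, 0.3, 0.218, 0.0045, -0.042, -35, 30, 45, 0.6, 0.328, 0.007, -0.063, -60, 45, 70, 1, 0.437, 0.009, -0.085, -85, 60, 90, 1, 0.546, 0.011, -0.106, -105, 75, 105, 1, 0.655, 0.0135, -0.127, -120, 90, 105, 1, 0.765, 0.016, -0.148, -140, 105, 105, 1, 0.874, 0.018, -0.169, -147, 109, 105, 1, 0.874, 0.018, -0.169, -147, 109, 105, 1, 0.874, 0.018, -0.169, -147, 109, 105, 1, 0.874, 0.018, -0.169, -147, 109, 105, 1]

```text
time: 10.05
tcp_pos: [473.0, 123.6, 323.9]
tcp_rot: [[0.07, 0.998, -0.001], [0.998, -0.07, -0.004], [-0.004, -0.001, -1.0]]
wrist_force: [-0.6, 0.0, -0.3]
width: 93.2
grasp_force: 0.0
```

```bash
python3 -c "
from h import *
shot('wrist','w9');print(ctrl.state()['tcp_pos'])"
```

```text
[473.10640502 124.05950528 323.78096354]
```

Emit:
drive_tool:
  plan: [0, 0, 0, 0, -40, -15, 1, 0, 0, 0, 5, -75, -40, 1, 0, 0, 0, 10, -90, -60, 1, 0, 0, 0, 10, -90, -60, 1, 0, 0, 0, 10, -90, -60, 1, 0, 0, 0, 10, -90, -60, 1]

```text
time: 10.6
tcp_pos: [483.0, 34.9, 265.0]
tcp_rot: [[0.069, 0.998, -0.0], [0.998, -0.069, -0.001], [-0.001, -0.0, -1.0]]
wrist_force: [-0.4, -0.1, 0.8]
width: 92.9
grasp_force: 0.0
```

Run:
```python
from h import *
np.set_printoptions(precision=2,suppress=True)
d=shot('wrist','w10');s=ctrl.state();print(s['time'],s['tcp_pos'],s['tcp_rot'])
a,b=load('w9'),d
M=np.array([469,137,163])
crops=[]
for x in(a,b):
    p=proj(x,M)[0];print(p);i,j=int(p[0]),int(p[1]);y0=max(0,j-50);x0=i-50;print('crop',x0,y0)
    crops.append(cv2.resize(x['frame'][y0:y0+100,x0:x0+100],(400,400),interpolation=cv2.INTER_CUBIC))
cv2.imwrite('pics/m10.png',np.hstack(crops))
# rod from w1 and t0
v,u=np.mgrid[:400,:640]
for n in('w1','top0'):
    d=load(n);P=depth(d,np.c_[u.ravel(),v.ravel()]).reshape(400,640,3)
    m=(abs(P[...,0]-506)<22)&(P[...,1]<-130)&(P[...,1]>-365)&(P[...,2]>59.5)&(P[...,2]<80)
    h=cv2.cvtColor(d['frame'],cv2.COLOR_BGR2HSV); y=m&(abs(h[...,0]-30)<5)&(h[...,1]>180)
    q=P[y];print(n,'yellow',y.sum(),q.min(0),q.max(0),np.median(q,0))
    g=m&(h[...,1]<70);q=P[g];print('grey',g.sum(),q.min(0),q.max(0))
    f=cv2.fitLine(q[:,:2].astype(np.float32),cv2.DIST_HUBER,0,.01,.01).ravel();print(f,np.degrees(np.arctan2(f[1],f[0])))
```

```text
10.65 [483.11  35.19 265.5 ] [[ 0.07  1.    0.  ]
 [ 1.   -0.07 -0.  ]
 [-0.    0.   -1.  ]]
[323.36 169.49]
crop 273 119
[303.68  83.68]
crop 253 33
w1 yellow 221 [ 498.64 -305.03   66.48] [ 509.49 -249.22   70.63] [ 504.23 -276.3    68.41]
grey 559 [ 496.78 -346.11   60.43] [ 513.16 -135.99   67.3 ]
[   0.04    1.    506.37 -215.67] 87.806206Traceback (most recent call last):
  File "<stdin>", line 17, in <module>
    return umr_minimum(a, axis, None, out, keepdims, initial, where)
ValueError: zero-size array to reduction operation minimum which has no identity
```

View pics/m10.png

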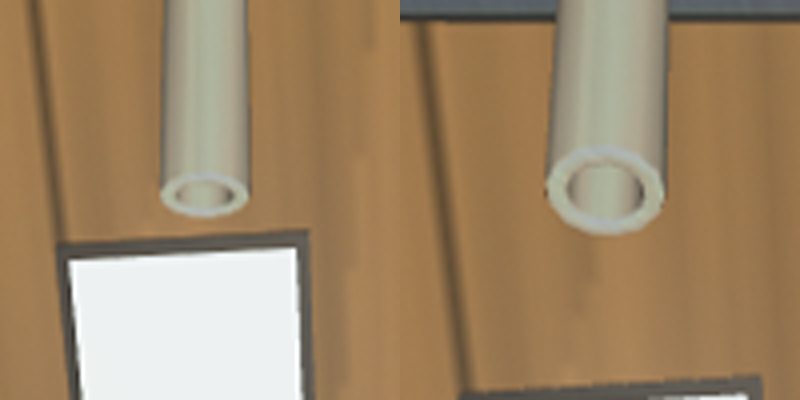

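Mouth centre is at about (323.9,167.5) in w9 and (303.9,80.1) in w10. The rod's collar face is at about (505,-241), with the block centred on (504,-279) and its axis at height 60; lengths and heights check. Now I move down onto the grip block of the cradle rod, the smaller one.

Emit:
drive_tool:
  plan: [0, 0, 0.031, 5, -40, -10, 1, 0, 0, 0.031, 10, -80, -25, 1, 0, 0, 0.031, 14, -120, -45, 1, 0, 0, 0.031, 18, -160, -65, 1, 0, 0, 0.031, 21, -200, -85, 1, 0, 0, 0.031, 21, -240, -100, 1, 0, 0, 0.031, 21, -280, -110, 1, 0, 0, 0.031, 21, -314, -120, 1, 0, 0, 0.031, 21, -314, -150, 1, 0, 0, 0.031, 21, -314, -180, 1, 0, 0, 0.031, 21, -314, -205, 1, 0, 0, 0.031, 21, -314, -222, 1, 0, 0, 0.031, 21, -314, -222, 1]

```text
time: 11.73
tcp_pos: [503.2, -278.2, 39.6]
tcp_rot: [[0.038, 0.999, -0.004], [0.999, -0.038, 0.002], [0.002, -0.004, -1.0]]
wrist_force: [0.3, 0.4, -0.5]
width: 93.0
grasp_force: 0.0
```

Run:
```python
from h import *
np.set_printoptions(precision=2,suppress=True)
s=ctrl.state();print(s['time'],s['tcp_pos'],s['tcp_rot'],s['wrist_force'])
a,b=load('w9'),load('w10')
print('mouth',tri([a,b],[[(323.9,167.5)],[(303.9,80.1)]]))
# ellipse fit of the mouth: bright steel end vs wood
v,u=np.mgrid[:400,:640]
for x in(a,b):
    P=depth(x,np.c_[u.ravel(),v.ravel()]).reshape(400,640,3)
    m=(abs(P[...,0]-470)<25)&(P[...,2]>100)&(P[...,1]<215)&(P[...,1]>110)&(P[...,2]<190)
    q=P[m];print(q[:,1].min(),q[:,2].max(),len(q))
    # centre line of tube: per-row mask mid, ray
    vs=np.nonzero(m.any(1))[0]
    for r in vs[::4]:
        uu=np.nonzero(m[r])[0];print(r,(uu.min()+uu.max())/2,uu.max()-uu.min()+1,P[r,(uu.min()+uu.max())//2])
w=shot('wrist','w11');cv2.imwrite('pics/m11.png',w['frame'][:,100:540])
```

```text
11.7333 [ 503.2  -278.15   39.6 ] [[ 0.04  1.   -0.  ]
 [ 1.   -0.04  0.  ]
 [ 0.   -0.   -1.  ]] [ 0.27  0.42 -0.5 ]
mouth [469.71 139.69 165.22]
132.26684648227928 174.20886126899882 1593
98 326.5 16 [477.49 214.36 115.12]
102 324.0 21 [474.77 209.88 120.6 ]
106 324.0 21 [474.47 205.34 125.13]
110 324.0 21 [474.17 200.86 129.54]
114 324.0 21 [473.87 196.43 132.65]
118 324.0 21 [473.57 192.07 136.52]
122 324.0 21 [473.27 187.74 139.64]
126 324.0 21 [473.   183.54 144.09]
130 324.0 21 [472.71 179.34 147.52]
134 323.5 22 [471.3  175.25 150.65]
138 323.5 22 [471.03 171.18 154.37]
142 323.5 22 [470.76 167.1  157.37]
146 323.5 22 [470.5  163.16 161.12]
150 323.5 22 [470.23 159.12 163.78]
154 324.0 23 [471.08 155.27 167.81]
158 324.0 23 [470.8  151.27 170.16]
162 324.0 23 [470.54 147.4  173.05]
166 324.0 23 [469.84 139.17 154.23]
170 324.0 19 [469.58 135.27 157.98]
131.10258088052862 175.03027587155879 2561
0 308.0 21 [476.71 212.48 118.97]
4 307.0 27 [475.64 208.14 122.91]
8 307.0 27 [475.47 203.99 126.15]
12 306.5 28 [474.47 199.59 130.79]
16 306.5 28 [474.26 195.9  132.69]
20 306.5 28 [474.15 191.74 136.59]
24 306.0 27 [473.98 187.95 139.17]
28 305.5 28 [473.07 183.6  144.67]
32 305.5 28 [472.87 180.12 146.34]
36 305.5 28 [472.75 176.35 149.45]
40 305.5 28 [472.64 172.58 152.85]
44 305.0 29 [472.58 168.69 157.17]
48 305.0 29 [472.33 165.55 157.63]
52 305.0 29 [472.18 162.07 160.07]
56 305.0 29 [472.11 158.44 163.77]
60 304.5 30 [471.25 154.86 167.99]
64 304.5 30 [471.21 151.32 172.03]
68 304.5 30 [470.98 148.25 172.63]
72 304.0 31 [470.75 145.16 173.4 ]
76 304.0 31 [469.   144.32 149.59]
80 304.5 30 [468.82 140.84 151.51]
84 304.0 29 [468.8  137.2  156.01]
88 304.5 22 [468.6  133.82 157.52]
```

View pics/m11.png

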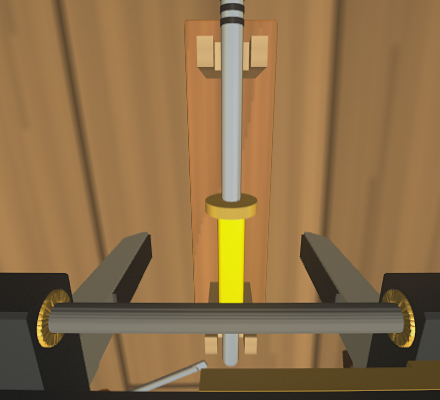

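The wrist view shows the open fingers straddling the yellow block at (230,260), with the collar at (231,205) and the banded tip at (232,15). Nothing is in the way, so I'll close.

Emit:
drive_tool:
  plan: [0, 0, 0, 0, 0, 0, -1, 0, 0, 0, 0, 0, 0, -1, 0, 0, 0, 0, 0, 0, -1, 0, 0, 0, 0, 0, 0, -1, 0, 0, 0, 0, 0, 0, -1, 0, 0, 0, 0, 0, 0, -1, 0, 0, 0, 0, 0, 0, -1, 0, 0, 0, 0, 0, 0, -1, 0, 0, 0, 0, 0, 0, -1, 0, 0, 0, 0, 0, 0, -1, 0, 0, 0, 0, 0, 0, -1, 0, 0, 0, 0, 0, 0, -1, 0, 0, 0, 0, 0, 0, -1, 0, 0, 0, 0, 0, 0, -1, 0, 0, 0, 0, 0, 0, -1, 0, 0, 0, 0, 0, 0, -1]
  force: 40

```text
time: 13.12
tcp_pos: [503.7, -279.6, 42.6]
tcp_rot: [[0.039, 0.999, -0.0], [0.999, -0.039, -0.0], [-0.0, -0.0, -1.0]]
wrist_force: [-1.0, 0.0, 0.0]
width: 13.5
grasp_force: 40.0
```

Emit:
drive_tool:
  plan: [0, 0, 0, 0, 0, 5, -1, 0, 0, 0, 0, 0, 20, -1, 0, 0, 0, 0, 0, 45, -1, 0, 0, 0, 0, 0, 80, -1, 0, 0, 0, 0, 0, 120, -1, 0, 0, 0, 0, 0, 160, -1, 0, 0, 0, 0, 20, 180, -1, 0, 0, 0, 0, 20, 180, -1, 0, 0, 0, 0, 20, 180, -1]

```text
time: 13.87
tcp_pos: [504.0, -259.4, 223.7]
tcp_rot: [[0.038, 0.999, 0.002], [0.999, -0.038, -0.001], [-0.001, 0.002, -1.0]]
wrist_force: [-0.4, 0.1, -2.2]
width: 13.7
grasp_force: 40.0
```

Run:
```python
from h import *
from scipy.spatial.transform import Rotation as Ro
np.set_printoptions(precision=3,suppress=True)
s=ctrl.state();T=s['tcp_pos'];print(s['time'],T,s['width'],s['grasp_force'],s['wrist_force'])
w=shot('wrist','w12');t=shot('top','t12');shot('side','s12')
v,u=np.mgrid[:400,:640]
for n in('w12','t12'):
    d=load(n);P=depth(d,np.c_[u.ravel(),v.ravel()]).reshape(400,640,3)
    m=(abs(P[...,0]-506)<14)&(P[...,1]>T[1]+42)&(P[...,1]<T[1]+160)&(abs(P[...,2]-T[2]-20)<18)
    q=P[m];print(n,m.sum(),'tip y rel',q[:,1].max()-T[1])
    for lo in range(50,145,15):
        k=q[(q[:,1]-T[1]>=lo)&(q[:,1]-T[1]<lo+15)]
        if len(k):print(lo,np.median(k-T,0),np.percentile(k[:,2]-T[2],90))
y=np.radians(4.3);e=np.radians(40)
a=np.array([-np.sin(y)*np.cos(e),-np.cos(y)*np.cos(e),np.sin(e)])
xt=np.array([np.cos(y),-np.sin(y),0])
tot=Ro.from_rotvec(-e*xt)*Ro.from_euler('z',-2.1,degrees=True)
M=np.array([469.8,140,163.7]);rel=np.array([1.5,38.6,17.4]);rr=tot.apply(rel)
print('rv',tot.as_rotvec(),'a',a)
for k in(25,5,-105):
    print(k,M+(105+k)*a-rr-T)
```

```text
13.8667 [ 504.034 -259.352  223.741] 13.71248363969185 39.95948016643524 [-0.408  0.078 -2.198]
w12 3973 tip y rel 128.18500897727478
50 [ 0.099 57.795 21.755] 22.819688019306824
65 [ 0.785 72.606 21.693] 22.969049616112436
80 [ 1.482 87.856 21.812] 22.922551685715923
95 [  1.977 102.862  21.654] 22.8588310140926
110 [  2.708 117.797  21.754] 23.024502280995662
125 [  2.6   125.903  21.508] 22.810318789608033
t12 119 tip y rel 142.9857309918814
65 [ 6.324 76.998 19.67 ] 21.765553116792375
80 [ 5.15  87.948 19.27 ] 22.766203279452746
95 [  4.988 103.512  20.523] 23.372606381970378
110 [  5.46  117.116  20.766] 23.464799574033304
125 [  5.68  131.776  21.038] 24.152771623734612
140 [  5.94 141.59  19.7 ] 22.40012726394691
rv [-0.697  0.04  -0.035] a [-0.057 -0.764  0.643]
25 [-44.775 259.386  35.022]
5 [-43.627 274.664  22.166]
-105 [-37.309 358.691 -48.54 ]
```

Emit:
drive_tool:
  plan: [-0.07, 0.004, -0.0035, -5, 20, 15, -1, -0.17, 0.01, -0.009, -12, 50, 35, -1, -0.27, 0.016, -0.014, -18, 85, 50, -1, -0.37, 0.021, -0.019, -24, 120, 58, -1, -0.47, 0.027, -0.024, -30, 155, 60, -1, -0.57, 0.033, -0.029, -36, 190, 58, -1, -0.65, 0.037, -0.033, -41, 222, 52, -1, -0.697, 0.04, -0.035, -44.6, 248, 44.7, -1, -0.697, 0.04, -0.035, -44.6, 248, 44.7, -1, -0.697, 0.04, -0.035, -44.6, 248, 44.7, -1, -0.697, 0.04, -0.035, -44.6, 248, 44.7, -1, -0.697, 0.04, -0.035, -44.6, 248, 44.7, -1]

```text
time: 15.02
tcp_pos: [459.3, -12.6, 267.1]
tcp_rot: [[0.058, 0.997, -0.05], [0.764, -0.077, -0.641], [-0.643, -0.001, -0.766]]
wrist_force: [-0.3, -0.2, -1.2]
width: 13.6
grasp_force: 40.0
```

Run:
```python
from h import *
np.set_printoptions(precision=3,suppress=True)
s=ctrl.state();print(s['time'],s['tcp_pos'],s['joint_pos'],s['tcp_rot'],s['wrist_force'])
w=shot('wrist','w13');t=shot('top','t13');si=shot('side','s13')
cv2.imwrite('pics/m13.png',np.hstack([w['frame'][:300,170:470],cv2.resize(si['frame'][120:200,250:330],(300,300),interpolation=cv2.INTER_CUBIC)]))
```

```text
15.0167 [459.291 -12.56  267.092] [ 18.024 -14.203 104.489 -37.733 103.985  17.693] [[ 0.058  0.997 -0.05 ]
 [ 0.764 -0.077 -0.641]
 [-0.643 -0.001 -0.766]] [-0.336 -0.236 -1.167]
```

View pics/m13.png

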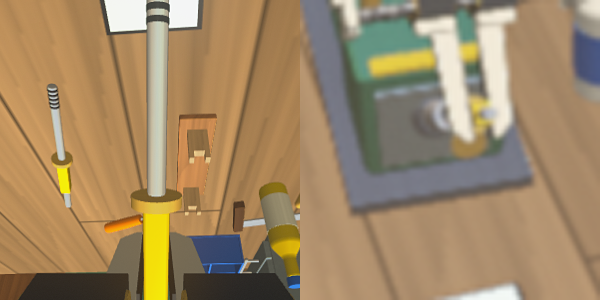

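The left half shows the rod in the fingers, collar at (155,200), with the tip running out of the picture at the top. The right half looks nearly down the rod at the mouth (430,118). I'll compare rod and tube in the top camera.

Run:
```python
from h import *
np.set_printoptions(precision=2,suppress=True)
s=ctrl.state();T=s['tcp_pos']
y=np.radians(4.3);e=np.radians(40)
a=np.array([-np.sin(y)*np.cos(e),-np.cos(y)*np.cos(e),np.sin(e)]);yc=np.array([np.sin(y)*np.sin(e),np.cos(y)*np.sin(e),np.cos(e)]);xc=np.cross(yc,a)
print(xc); M=np.array([469.8,140,163.7])
v,u=np.mgrid[:400,:640]
for n in('t13','s13','w13'):
    d=load(n);P=depth(d,np.c_[u.ravel(),v.ravel()]).reshape(400,640,3)-M
    L=np.stack([P@xc,P@yc,P@a],-1)
    m=(abs(L[...,0])<25)&(abs(L[...,1])<25)&(L[...,2]>-80)&(L[...,2]<165)
    q=L[m]
    for lo in range(-80,165,12):
        k=q[(q[:,2]>=lo)&(q[:,2]<lo+12)]
        if len(k)>2: print(n,lo,len(k),'x %.1f..%.1f mean %.1f  y max %.1f min %.1f'%(k[:,0].min(),k[:,0].max(),np.median(k[:,0]),k[:,1].max(),k[:,1].min()))
```

```text
[ 1.   -0.07  0.  ]
t13 148 9 x 11.6..15.0 mean 13.5  y max 7.6 min -8.8
t13 160 5 x 3.7..8.6 mean 6.3  y max 10.5 min 5.6
s13 -68 6 x -10.9..-2.4 mean -8.8  y max 8.8 min -13.4
s13 -56 4 x -6.3..7.5 mean 1.2  y max 6.1 min -13.5
s13 -44 5 x -10.3..-7.6 mean -9.8  y max 3.1 min -9.8
s13 -32 3 x -9.0..-3.4 mean -3.7  y max 8.4 min -13.6
s13 -20 3 x -9.2..-7.1 mean -8.0  y max 5.8 min -3.3
s13 -8 14 x -9.9..1.0 mean -4.5  y max 8.0 min -14.2
s13 136 3 x 4.7..7.9 mean 7.5  y max 4.3 min -15.3
s13 148 9 x 0.5..9.9 mean 4.2  y max 7.9 min -17.2
w13 52 414 x -5.6..4.7 mean -0.7  y max 5.1 min -2.7
w13 64 686 x -5.7..4.3 mean -0.7  y max 6.3 min -2.9
w13 76 619 x -5.8..4.0 mean -0.7  y max 5.6 min -3.2
w13 88 563 x -5.4..4.1 mean -0.7  y max 5.5 min -2.4
w13 100 520 x -5.6..3.8 mean -0.9  y max 5.4 min -1.6
w13 112 496 x -5.7..3.9 mean -0.9  y max 4.9 min -1.9
w13 124 457 x -5.8..3.9 mean -1.2  y max 5.0 min -1.7
w13 136 1010 x -14.5..12.1 mean -1.2  y max 13.7 min -13.3
w13 148 656 x -14.2..12.0 mean -1.2  y max 13.3 min 0.2
w13 160 237 x -8.0..5.7 mean -1.2  y max 8.1 min 3.8
```

Emit:
drive_tool:
  plan: [0, 0, 0, 1.2, 7.6, -6.4, -1, 0, 0, 0, 1.7, 15.3, -12.9, -1, 0, 0, 0, 2.3, 22.9, -19.3, -1, 0, 0, 0, 2.7, 28.3, -23.8, -1, 0, 0, 0, 2.8, 29.8, -25.1, -1, 0, 0, 0, 2.9, 31.3, -26.4, -1, 0, 0, 0, 3.1, 32.9, -27.6, -1, 0, 0, 0, 3.2, 34.4, -28.9, -1, 0, 0, 0, 3.2, 34.4, -28.9, -1, 0, 0, 0, 3.2, 34.4, -28.9, -1]

```text
time: 16.0
tcp_pos: [462.4, 22.8, 238.6]
tcp_rot: [[0.058, 0.997, -0.048], [0.764, -0.075, -0.641], [-0.643, 0.0, -0.766]]
wrist_force: [-0.4, 0.1, -1.6]
width: 13.8
grasp_force: 40.0
```

Emit:
drive_tool:
  plan: [0, 0, 0, 0.1, 1.5, -1.3, -1, 0, 0, 0, 0.2, 3.1, -2.6, -1, 0, 0, 0, 0.3, 4.6, -3.9, -1, 0, 0, 0, 0.4, 6.1, -5.1, -1, 0, 0, 0, 0.4, 6.1, -5.1, -1, 0, 0, 0, 0.4, 6.1, -5.1, -1]

```text
time: 16.5
tcp_pos: [462.7, 29.0, 233.3]
tcp_rot: [[0.058, 0.997, -0.049], [0.764, -0.075, -0.641], [-0.643, -0.0, -0.766]]
wrist_force: [-0.2, 0.6, -1.5]
width: 13.3
grasp_force: 40.0
```

Run:
```python
from h import *
np.set_printoptions(precision=2,suppress=True)
s=ctrl.state();T=s['tcp_pos'];print(s['time'],T,s['wrist_force'],s['ft_torque'])
shot('side','s14');d=shot('wrist','w14')
y=np.radians(4.3);e=np.radians(40)
a=np.array([-np.sin(y)*np.cos(e),-np.cos(y)*np.cos(e),np.sin(e)]);yc=np.array([np.sin(y)*np.sin(e),np.cos(y)*np.sin(e),np.cos(e)]);xc=np.cross(yc,a); M=np.array([469.8,140,163.7])
v,u=np.mgrid[:400,:640]
P=depth(d,np.c_[u.ravel(),v.ravel()]).reshape(400,640,3)-M
L=np.stack([P@xc,P@yc,P@a],-1);m=(abs(L[...,0])<25)&(abs(L[...,1])<25)&(L[...,2]>-80)&(L[...,2]<165);q=L[m]
for lo in range(-20,120,12):
    k=q[(q[:,2]>=lo)&(q[:,2]<lo+12)]
    if len(k)>2: print(lo,len(k),'x %.1f..%.1f med %.1f  y max %.1f min %.1f'%(k[:,0].min(),k[:,0].max(),np.median(k[:,0]),k[:,1].max(),k[:,1].min()))
```

```text
16.5 [462.75  28.97 233.27] [-0.16  0.63 -1.52] [ 0.42 -0.12 -0.01]
-8 124 x -11.2..10.9 med 0.2  y max 4.2 min -10.6
4 711 x -5.4..4.9 med -0.4  y max 6.6 min -1.6
16 655 x -5.5..4.6 med -0.4  y max 6.0 min -1.7
28 593 x -5.5..4.4 med -0.4  y max 6.7 min -1.8
40 533 x -5.2..4.4 med -0.4  y max 6.0 min -1.7
52 508 x -5.3..4.1 med -0.9  y max 6.4 min -1.0
64 475 x -5.4..4.2 med -0.9  y max 5.9 min -1.8
76 441 x -5.6..3.8 med -0.9  y max 5.9 min -0.6
88 1155 x -14.2..12.3 med -0.9  y max 14.5 min -12.7
100 571 x -7.8..6.0 med -0.9  y max 8.9 min 4.9
112 2500 x -24.1..21.8 med -1.1  y max 25.0 min -18.4
```

Emit:
drive_tool:
  plan: [0, 0, 0, 0.3, 3.8, -3.2, -1, 0, 0, 0, 0.6, 8.4, -7.1, -1, 0, 0, 0, 1, 13, -10.9, -1, 0, 0, 0, 1.3, 17.6, -14.8, -1, 0, 0, 0, 1.7, 22.2, -18.6, -1, 0, 0, 0, 2, 26.7, -22.5, -1, 0, 0, 0, 2.3, 30.6, -25.7, -1, 0, 0, 0, 2.3, 30.6, -25.7, -1]

```text
time: 17.27
tcp_pos: [465.0, 60.1, 206.8]
tcp_rot: [[0.057, 0.997, -0.049], [0.764, -0.075, -0.641], [-0.643, -0.001, -0.766]]
wrist_force: [-0.0, 0.5, -1.6]
width: 13.7
grasp_force: 40.0
```

Emit:
drive_tool:
  plan: [0, 0, 0, 0.3, 3.8, -3.2, -1, 0, 0, 0, 0.6, 8.4, -7.1, -1, 0, 0, 0, 1, 13, -10.9, -1, 0, 0, 0, 1.3, 17.6, -14.8, -1, 0, 0, 0, 1.7, 22.2, -18.6, -1, 0, 0, 0, 2, 26.7, -22.5, -1, 0, 0, 0, 2.3, 30.6, -25.7, -1, 0, 0, 0, 2.3, 30.6, -25.7, -1]

```text
time: 17.93
tcp_pos: [467.2, 90.7, 181.1]
tcp_rot: [[0.057, 0.997, -0.049], [0.764, -0.075, -0.641], [-0.643, -0.001, -0.766]]
wrist_force: [0.1, -0.6, -1.7]
width: 13.7
grasp_force: 40.0
```

```bash
cat > m.py <<'E'
from h import *
np.set_printoptions(precision=2,suppress=True)
import sys
s=ctrl.state();T=s['tcp_pos'];print(s['time'],T,s['wrist_force'],s['ft_torque'])
d=shot('wrist',sys.argv[1])
y=np.radians(4.3);e=np.radians(40)
a=np.array([-np.sin(y)*np.cos(e),-np.cos(y)*np.cos(e),np.sin(e)]);yc=np.array([np.sin(y)*np.sin(e),np.cos(y)*np.sin(e),np.cos(e)]);xc=np.cross(yc,a); M=np.array([469.8,140,163.7])
v,u=np.mgrid[:400,:640]
P=depth(d,np.c_[u.ravel(),v.ravel()]).reshape(400,640,3)-M
L=np.stack([P@xc,P@yc,P@a],-1);m=(abs(L[...,0])<25)&(abs(L[...,1])<25)&(L[...,2]>-80)&(L[...,2]<165);q=L[m]
for lo in range(-36,48,4):
    k=q[(q[:,2]>=lo)&(q[:,2]<lo+4)]
    if len(k)>2: print(lo,len(k),'x %.1f..%.1f med %.1f  y max %.1f min %.1f'%(k[:,0].min(),k[:,0].max(),np.median(k[:,0]),k[:,1].max(),k[:,1].min()))
E
python3 m.py w15
```

```text
17.9333 [467.24  90.67 181.09] [ 0.15 -0.6  -1.7 ] [ 0.39 -0.09 -0.01]
-36 485 x -12.9..12.4 med -0.2  y max 13.9 min 0.4
-32 496 x -13.1..12.5 med -0.4  y max 14.1 min 0.3
-28 481 x -12.6..12.6 med -0.2  y max 14.1 min -0.4
-24 463 x -12.7..12.0 med -0.6  y max 14.4 min 1.8
-20 446 x -12.8..12.3 med -0.2  y max 14.0 min 1.0
-16 445 x -12.9..12.5 med -0.2  y max 13.9 min 0.1
-12 427 x -13.0..12.6 med -0.6  y max 14.0 min -0.1
-8 420 x -12.5..12.7 med -0.1  y max 14.0 min -0.7
-4 397 x -12.7..12.1 med -0.1  y max 13.9 min 1.5
0 121 x -12.7..12.2 med -1.1  y max 12.9 min 0.8
4 141 x -5.7..3.6 med -1.1  y max 5.1 min -0.4
8 649 x -14.4..12.1 med -1.1  y max 13.7 min -13.8
12 387 x -14.1..12.0 med -1.1  y max 14.0 min 1.6
16 138 x -14.1..12.1 med -1.1  y max 13.5 min 1.8
20 196 x -7.8..5.7 med -1.0  y max 8.9 min 5.1
24 188 x -7.8..5.8 med -1.0  y max 8.7 min 4.7
28 185 x -7.9..5.3 med -1.6  y max 8.6 min 5.2
32 178 x -7.9..5.3 med -1.0  y max 9.0 min 5.3
36 847 x -23.8..20.9 med -1.6  y max 25.0 min -17.0
40 1487 x -24.2..21.7 med -1.0  y max 25.0 min -17.8
44 184 x -8.1..5.6 med -1.0  y max 18.5 min 5.1
```

Emit:
drive_tool:
  plan: [0, 0, 0, 0.5, 1.1, -0.4, -1, 0, 0, 0, 0.9, 1.9, -0.9, -1, 0, 0, 0, 1, 2.6, -1.5, -1, 0, 0, 0, 1, 3.4, -2.2, -1, 0, 0, 0, 1.1, 4.1, -2.8, -1, 0, 0, 0, 1.1, 4.9, -3.4, -1, 0, 0, 0, 1.1, 4.9, -3.4, -1]

```text
time: 18.57
tcp_pos: [468.4, 95.1, 178.4]
tcp_rot: [[0.058, 0.997, -0.049], [0.764, -0.075, -0.641], [-0.643, -0.0, -0.766]]
wrist_force: [-0.6, -0.4, -1.7]
width: 13.7
grasp_force: 40.0
```

Emit:
drive_tool:
  plan: [0, 0, 0, 0, 0.4, -0.3, -1, 0, 0, 0, 0, 0.8, -0.6, -1, 0, 0, 0, 0.1, 1.1, -1, -1, 0, 0, 0, 0.1, 1.5, -1.3, -1, 0, 0, 0, 0.1, 1.5, -1.3, -1]

```text
time: 18.98
tcp_pos: [468.5, 96.5, 177.2]
tcp_rot: [[0.058, 0.997, -0.049], [0.764, -0.075, -0.641], [-0.643, -0.0, -0.766]]
wrist_force: [-0.0, 1.1, -0.9]
width: 13.5
grasp_force: 40.0
```

```bash
python3 m.py w16 | awk 'NR==1||($1>-6&&$1<24)'
```

```text
18.9833 [468.53  96.55 177.2 ] [-0.01  1.12 -0.89] [ 0.38 -0.16  0.03]
-4 377 x -12.5..12.3 med -0.2  y max 13.8 min 1.0
0 390 x -13.6..13.0 med -0.4  y max 14.8 min -5.2
4 422 x -13.4..12.8 med -0.2  y max 14.7 min -0.7
8 183 x -13.2..12.9 med -0.2  y max 14.5 min 2.5
12 200 x -6.9..6.6 med -0.2  y max 9.5 min 5.3
16 191 x -7.0..6.6 med -0.2  y max 9.4 min 5.9
20 183 x -7.0..6.6 med -0.7  y max 9.8 min 6.1
```

Emit:
drive_tool:
  plan: [0, 0, 0, 0, 0.2, -0.2, -1, 0, 0, 0, 0, 0.4, -0.3, -1, 0, 0, 0, 0, 0.6, -0.5, -1, 0, 0, 0, 0, 0.8, -0.7, -1, 0, 0, 0, 0, 0.8, -0.7, -1]

```text
time: 19.45
tcp_pos: [468.5, 97.3, 176.5]
tcp_rot: [[0.058, 0.997, -0.049], [0.764, -0.075, -0.641], [-0.643, -0.0, -0.766]]
wrist_force: [-0.1, 0.7, -1.5]
width: 13.6
grasp_force: 40.0
```

Emit:
drive_tool:
  plan: [0, 0, 0, 0, 0.2, -0.2, -1, 0, 0, 0, 0, 0.4, -0.3, -1, 0, 0, 0, 0, 0.6, -0.5, -1, 0, 0, 0, 0, 0.8, -0.7, -1, 0, 0, 0, 0, 0.8, -0.7, -1]

```text
time: 19.87
tcp_pos: [468.5, 98.1, 175.8]
tcp_rot: [[0.058, 0.997, -0.049], [0.764, -0.075, -0.641], [-0.643, -0.0, -0.766]]
wrist_force: [-0.5, -0.9, -1.0]
width: 13.2
grasp_force: 40.0
```

Emit:
drive_tool:
  plan: [0, 0, 0, 0, 0.2, -0.2, -1, 0, 0, 0, 0, 0.4, -0.3, -1, 0, 0, 0, 0, 0.6, -0.5, -1, 0, 0, 0, 0, 0.8, -0.7, -1, 0, 0, 0, 0, 0.8, -0.7, -1]

```text
time: 20.28
tcp_pos: [468.6, 98.3, 175.7]
tcp_rot: [[0.059, 0.997, -0.049], [0.763, -0.076, -0.642], [-0.644, 0.001, -0.765]]
wrist_force: [-0.8, -6.8, 3.3]
width: 13.5
grasp_force: 40.0
```

Emit:
drive_tool:
  plan: [0, 0, 0, 0, 0.2, -0.2, -1, 0, 0, 0, 0, 0.4, -0.3, -1, 0, 0, 0, 0, 0.6, -0.5, -1, 0, 0, 0, 0, 0.8, -0.7, -1, 0, 0, 0, 0, 0.8, -0.7, -1]

```text
time: 20.7
tcp_pos: [468.7, 98.4, 175.7]
tcp_rot: [[0.06, 0.997, -0.049], [0.762, -0.077, -0.643], [-0.645, 0.001, -0.764]]
wrist_force: [-0.6, -15.2, 8.4]
width: 13.6
grasp_force: 40.0
```

```bash
python3 m.py w17 | awk 'NR==1||($1>-9&&$1<24)'
```

```text
20.7 [468.68  98.44 175.74] [ -0.58 -15.22   8.41] [-2.69  0.23  0.05]
-8 395 x -13.0..12.4 med -0.1  y max 14.0 min 0.4
-4 378 x -12.5..12.5 med -0.1  y max 13.8 min 0.4
0 420 x -13.9..13.1 med -0.1  y max 14.7 min -2.4
4 327 x -13.1..13.2 med -0.1  y max 15.4 min -0.6
8 139 x -7.4..6.6 med -0.6  y max 9.9 min 5.0
12 180 x -6.9..6.1 med -0.1  y max 9.7 min 5.1
16 192 x -7.0..6.2 med -0.2  y max 10.0 min 6.1
20 182 x -7.0..6.2 med -0.7  y max 9.3 min 6.2
```

The collar has stopped on the mouth: the TCP stalled at about 17 N along the axis and the camera shows no gap. I'll hold briefly, then draw straight out.

Emit:
drive_tool:
  plan: [0, 0, 0, 0, 0, 0, -1, 0, 0, 0, 0, 0, 0, -1, 0, 0, 0, -0.2, -2.3, 1.9, -1, 0, 0, 0, -0.6, -7.6, 6.4, -1, 0, 0, 0, -1.1, -15.3, 12.9, -1, 0, 0, 0, -1.7, -22.9, 19.3, -1, 0, 0, 0, -2.3, -30.6, 25.7, -1, 0, 0, 0, -2.9, -38.2, 32.2, -1, 0, 0, 0, -3.4, -45.8, 38.6, -1, 0, 0, 0, -4, -53.5, 45, -1, 0, 0, 0, -4.6, -61.1, 51.4, -1, 0, 0, 0, -5.2, -68.8, 57.9, -1, 0, 0, 0, -5.7, -76.4, 64.3, -1, 0, 0, 0, -6.3, -84, 70.7, -1, 0, 0, 0, -6.9, -91.7, 77.2, -1, 0, 0, 0, -7.7, -103.1, 86.8, -1, 0, 0, 0, -8.6, -115, 96.5, -1, 0, 0, 0, -8.6, -115, 96.5, -1]

```text
time: 22.25
tcp_pos: [460.0, -16.8, 273.1]
tcp_rot: [[0.06, 0.997, -0.047], [0.764, -0.077, -0.641], [-0.643, 0.002, -0.766]]
wrist_force: [0.5, 0.6, -0.9]
width: 13.6
grasp_force: 40.0
```

Run:
```python
from h import *
from scipy.spatial.transform import Rotation as Ro
np.set_printoptions(precision=3,suppress=True)
s=ctrl.state();T=s['tcp_pos'];R=s['tcp_rot'];print(s['time'],T,R,s['wrist_force'],s['width'])
# tile centre
for n in('top0','w2','w9'):
    d=load(n);h=cv2.cvtColor(d['frame'],cv2.COLOR_BGR2HSV);m=((h[...,1]<40)&(h[...,2]>200)).astype(np.uint8)
    k,l,st,c=cv2.connectedComponentsWithStats(m)
    for i in range(1,k):
        if 500<st[i,4]<30000:
            cn=cv2.findContours((l==i).astype(np.uint8),0,2)[0][0];r=cv2.minAreaRect(cn);X=plane(d,[r[0]],8)[0]
            if 380<X[0]<560 and -60<X[1]<140: print(n,st[i],X)
# rod in hand by wrist depth, in tool frame
d=shot('wrist','w18');v,u=np.mgrid[:400,:640]
P=(depth(d,np.c_[u.ravel(),v.ravel()]).reshape(400,640,3)-T)@R
for lo in range(45,150,15):
    m=(P[...,0]>=lo)&(P[...,0]<lo+15)&(abs(P[...,1])<9)&(abs(P[...,2]+20)<14)
    if m.sum()>9: print(lo,m.sum(),np.median(P[m],0))
```

```text
22.25 [460.039 -16.797 273.124] [[ 0.06   0.997 -0.047]
 [ 0.764 -0.077 -0.641]
 [-0.643  0.002 -0.766]] [ 0.51   0.622 -0.865] 13.58586553044632
top0 [ 270  216   34   34 1154] [456.834  33.351   8.   ]
w2 [ 250  106   61   61 3490] [452.876  35.143   8.   ]
w9 [ 291  181   58   55 2863] [454.021  35.3     8.   ]
45 563 [ 52.68   -2.22  -21.743]
60 621 [ 67.648  -1.747 -21.736]
75 669 [ 82.523  -1.759 -21.828]
90 752 [ 97.664  -1.771 -21.801]
105 858 [112.907  -1.786 -21.733]
120 383 [123.219  -1.793 -21.764]
```

Emit:
drive_tool:
  plan: [0.08, -0.006, 0, -2, -20, 5, -1, 0.18, -0.0135, 0, -4, -40, 5, -1, 0.28, -0.021, 0, -6, -55, 0, -1, 0.38, -0.0285, 0, -9, -70, -10, -1, 0.48, -0.036, 0, -12, -85, -25, -1, 0.58, -0.044, 0, -15, -92, -45, -1, 0.66, -0.05, 0, -15, -92, -75, -1, 0.696, -0.0525, 0, -15, -92, -105, -1, 0.696, -0.0525, 0, -15, -92, -135, -1, 0.696, -0.0525, 0, -15, -92, -160, -1, 0.696, -0.0525, 0, -15, -92, -178, -1, 0.696, -0.0525, 0, -15, -92, -187, -1, 0.696, -0.0525, 0, -15, -92, -190.5, -1, 0.696, -0.0525, 0, -15, -92, -190.5, -1, 0.696, -0.0525, 0, -15, -92, -190.5, -1, 0.696, -0.0525, 0, -15, -92, -190.5, -1]

```text
time: 23.63
tcp_pos: [445.6, -107.3, 81.7]
tcp_rot: [[0.075, 0.997, 0.001], [0.997, -0.075, -0.001], [-0.0, 0.001, -1.0]]
wrist_force: [-0.1, 0.1, -1.9]
width: 13.7
grasp_force: 40.0
```

Run:
```python
from h import *
np.set_printoptions(precision=3,suppress=True)
s=ctrl.state();T=s['tcp_pos'];R=s['tcp_rot'];print(s['time'],T,R,s['wrist_force'],s['width'])
print('tip',T+R@np.array([143.6,-.5,-17.4]))
v,u=np.mgrid[:400,:640]
for n in('top','side','wrist'):
    d=shot(n,n+'19')
    P=depth(d,np.c_[u.ravel(),v.ravel()]).reshape(400,640,3);L=(P-T)@R
    m=(L[...,0]>45)&(L[...,0]<152)&(abs(L[...,1])<12)&(abs(L[...,2]+20)<14)
    q=P[m];o=np.argsort(q[:,1]); print(n,m.sum(),'near tip',np.median(q[o[-8:]],0),q[:,1].max(),'near collar',np.median(q[o[:8]],0))
    if n!='wrist':
        h=cv2.cvtColor(d['frame'],cv2.COLOR_BGR2HSV);k=((h[...,0]<6)|(h[...,0]>174))&(h[...,1]>150)&(abs(P[...,0]-631)<60)&(abs(P[...,1]+77)<60)&(P[...,2]>60)
        if k.any(): print('cap',k.sum(),P[k].min(0),P[k].max(0))
a=load('side19')['frame'];b=load('top19')['frame']
cv2.imwrite('pics/m19.png',np.hstack([cv2.resize(a[100:300,230:430],(400,400)),cv2.resize(b[100:300,220:420],(400,400))]))
```

```text
23.6333 [ 445.557 -107.349   81.717] [[ 0.075  0.997  0.001]
 [ 0.997 -0.075 -0.001]
 [-0.     0.001 -1.   ]] [-0.145  0.081 -1.915] 13.700583521095654
tip [455.831  35.892  99.049]
top 79 near tip [458.073  33.31  104.152] 34.66679637087774 near collar [447.854 -50.468 104.134]
cap 59 [609.921 -95.902 129.158] [646.424 -62.859 191.511]
  return _methods._mean(a, axis=axis, dtype=dtype,
  ret = um.true_divide(
Traceback (most recent call last):
ValueError: zero-size array to reduction operation maximum which has no identity
```

Emit:
drive_tool:
  plan: [0, 0, 0, -0.8, -1, 1, -1, 0, 0, 0, -0.8, -1, 1, -1, 0, 0, 0, -0.8, -1, 1, -1, 0, 0, 0, -0.8, -1, 1, -1, 0, 0, 0, -0.8, -1, 1, -1, 0, 0, 0, -0.8, -1, 1, -1, 0, 0, 0, -0.8, -1, 1, -1, 0, 0, 0, -0.8, -1, 1, -1]

```text
time: 24.4
tcp_pos: [444.1, -108.3, 81.4]
tcp_rot: [[0.075, 0.997, -0.0], [0.997, -0.075, -0.0], [-0.0, -0.0, -1.0]]
wrist_force: [-0.1, 0.5, -1.2]
width: 13.6
grasp_force: 40.0
```

```bash
python3 -c "
from h import *
s=ctrl.state();print(s['tcp_pos'],s['joint_velocities'],s['wrist_force']);print(ctrl.finish_job())"
```

```text
[ 444.13470185 -108.30284529   81.41354313] [-0.07004547  0.01689329 -0.02348851 -0.00673141  0.05590627 -0.01807136] [-0.07757651  0.47956397 -1.220172  ]
the job is handed in; nothing more can be done
None
```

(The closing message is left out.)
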